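Lock the watch leak tester and start the test

TASK

Close the watch leak tester: push the red handle clockwise to turn the closing ring until its white line points at the white locked mark on the housing, and leave it there. Then press the yellow key fully and let it up, and after that press the green key fully and let it up. Do not press the red key, press no key before the ring is locked, and leave the loupe, the watch and the jar where they are.

Things in the scene. Friction and masses are not known exactly. Their poses are not given: they have to be found in the camera images.
- tester: watch leak tester, fixed: grey housing 240 x 240 mm, 50 mm high, with a round chamber at its centre (radius 50 mm, top 99 mm above the bench) and round it a dark knurled closing ring (radius 64 mm, 56 to 82 mm above the bench) with one red handle. Origin: centre of the underside, on the ring's upright axis. z up; +x points to the locked mark. A gauge (6 mm high) lies at its -x +y corner.
- ring_axis (a point): point on the closing ring's upright turning axis, 86 mm above the bench (the height of the handle's top)
- handle (a point): on the red handle's top, 83 mm from the ring's axis, 86 mm above the bench. The handle is a radial bar on the ring: 16 mm wide, from 60 to 98 mm out from the axis, from 60 to 86 mm above the bench (10 mm clear of the housing's deck), with a thin white line along its top. It turns with the ring.
- lock_mark (a point): the locked mark: a white radial stripe 8 mm wide on the housing's deck, from 100 to 119 mm out from the ring's axis; this point is its middle. The ring is locked when the white line of the red handle points along it.
- ring_body (a joint): angle of the captive closing ring, rad: 0 is fully open (stop), 1.3 is exactly on the locked mark, 1.6 is a stop past the mark. It grows clockwise seen from above. It does not spring back and stays where it is left; it takes about 5 N on the handle to turn.
- keypad: fixed grey key pad 100 x 200 mm, 26 mm high, carrying three keys in a row along its y axis, 60 mm apart; which colour is where varies. Origin: centre of the underside.
- yellow_key (a joint): yellow round push key, 28 mm across, in a black housing on the grey key pad. Joint value in m: 0 released, 0.006 fully down (about 4.5 N); it springs back. It charges the air.
- yellow_key_top (a point): centre of the top face of the yellow key's moving cap, 48 mm above the bench when released; the cap stands 10 mm above its round housing (44 mm across). Press straight down.
- green_key (a joint): green round push key, 28 mm across, in a black housing on the grey key pad. Joint value in m: 0 released, 0.006 fully down (about 4.5 N); it springs back. It starts the test.
- green_key_top (a point): centre of the top face of the green key's moving cap, 48 mm above the bench when released; the cap stands 10 mm above its round housing (44 mm across). Press straight down.
- red_key (a joint): red round push key, 28 mm across, in a black housing on the grey key pad. Joint value in m: 0 released, 0.006 fully down (about 4.5 N); it springs back. It vents the chamber; not to be pressed.
- red_key_top (a point): centre of the top face of the red key's moving cap, 48 mm above the bench when released; the cap stands 10 mm above its round housing (44 mm across). Press straight down.
- loupe: bystander: a loose black eyeglass loupe standing upright, 40 mm across, 46 mm tall; origin at the centre of its underside
- watch: bystander: a loose steel wristwatch lying flat, 124 mm long along its x axis, 40 mm wide, 11 mm high; origin at the centre of its underside
- oil_jar: bystander: a loose small jar with a blue cap, 38 mm across, 45 mm tall; origin at the centre of its underside

How it is judged:
By the outcome, as a careful person would: the job done as asked, in the order asked, and still so for the second after the job is handed in, with the robot touching nothing.
It also fails if it takes over 51 s, if anything falls off the work surface, if the arm or the gripper's body presses on something with over 40 N, if the wrist force passes 120 N, or if a joint passes its speed limit or range.

ROBOT

A 6-joint arm with a two-finger parallel gripper is mounted at the origin on the work surface. World frame = base frame: x ahead of the robot, y to its left, z up, the work surface at z = 0. Lengths are in mm, angles in rad, forces in N, time in s.
With the tool pointing down it reaches from about 400 to 925 mm from the base axis. Payload 12.5 kg.
Tool frame: the origin (TCP) lies between the finger pads; the fingertips stand env.tip_extent ahead of it and the grasp point (between the pads) lies 11 mm behind it (env.tip_extent is the distance from the TCP to the fingertips, in mm); z points along the fingers, y is the line along which they close (so a half turn about z gives the same grasp; the last joint's range is limited). The gripper opens to 95 mm and grips with 3 to 60 N. Pads are 20 mm wide; open, the fingers measure 119 mm over their backs; the gripper's body (75 mm by 180 mm) begins 59 mm behind the grasp point.
Start: joints at [-1.269, 0.491, 1.559, -0, 1.092, -0.106], TCP at [247.893, -573.755, 222.661] pointing down, gripper open.
Joint ranges: [-3.1, 3.1], [-0.84, 2.19], [0.05, 2.79], [-1.13, 4.28], [0.06, 2.93], [-2.69, 2.69]. Speed limits (rad/s): [2.22, 2.22, 2.79, 3.14, 3.14, 3.14].

INTERFACE

Orientations are given as [roll, pitch, yaw] about the fixed x, y, z axes, in that order (R = Rz(yaw) Ry(pitch) Rx(roll)).
In Python, from cell import env gives the robot as it stands.
- The arm moves only by the tool carry_out, never from a script. Its argument "motion" is a list of rows, each a list of 5 numbers: the shift along the tool's x, y, z in mm, then the turn about the tool's z in degrees, then the closure, from 0 (fully open) to 1 (shut). A call has 1 to 12 rows; each row shifts and turns the commanded pose from where the row before left it, along the tool's axes as they then stand; what a row does not reach is not made up. A row lasts 1/10 s, in which the tool goes at most 50 mm and 8.59 degrees, less where a joint would pass 70% of its speed; a pose out of reach is approached as far as the arm can. A call with a gripper value outside its range is refused whole. The fingers move at their own pace and stop on an object; the grip force is fixed at half the most. Time passes only in rows, so rows that do not move let the fingers close. It gives the time, the measured TCP pose, the force, the opening and the grip force at its end, in the units of the state.
- env.state(): the state, without advancing time (a new reading comes with each control period).
- env.read_camera(name): name is "scene" or "top" or "wrist"; returns a dict with "color" (480x640x3 uint8, red, green, blue), "K" (3x3 intrinsics, pixels), "R" (3x3) and "t" (3): a world point X has camera coordinates R X + t; the wrist camera has in their place "hand_eye" (4x4, takes a point from camera to tool coordinates, whose origin is the TCP and whose axes are the flange's). Camera axes: x right, y down, z forward; pixel columns grow to the right and rows downward; lengths in mm; the calibration is good to about 2 mm. The wrist camera is an equidistant fisheye: a pixel r from the principal point sees the ray r / f radians off the axis. A picture is of the moment at which its call begins: read the wrist's pose just before it. There is no depth.
- env.job_done(): hands the job in; it is judged then, once.
The state is a dict: "t": time; "joints": joint angles; "qvel": joint speeds; "tau": joint torques, N m; "eef_pos": TCP position; "tcp_rot": TCP orientation; "ft_force": force on the tool from outside, world axes, zero at the start; "moment": the same for the moment, N m; "opening": opening from 0.0 (shut) to 1.0 (fully open); "grip_force": force on a finger pad.
Only numpy, scipy, OpenCV 4.12 (cv2) and the standard library are available. Lean on these libraries where they do the work, as an engineer would, in place of code of your own. Each camera call takes 0.05 s, during which the arm holds its last target. There are 200 camera calls.

## Working session

There is one attempt and no reset: what is moved stays moved. The work goes in short steps, Python scripts to look and compute and a tool call to move; the robot and the scene stay as the last step left them, time stands still between calls to the robot, and variables do not carry over. Pictures are saved under pics/ and viewed, at most 10 in all, crops included, and the job is handed in when it is done.

Besides the shell and the picture viewer there is one more tool, called after "Request:" as name([rows], argument=value, ...), one row to a line, values as JSON. carry_out: Moves the arm, as the interface text tells. Its arguments: {"type":"object","properties":{"motion":{"type":"array"}},"required":["motion"]}

```bash
mkdir -p pics; ls; python3 - <<'E'
from cell import env
import cv2
print(env.state(), env.tip_extent)
for n in ("scene","top"):
    c=env.read_camera(n); cv2.imwrite(f"pics/{n}0.png",c["color"][:,:,::-1]); print(n,c["K"],c["R"],c["t"])
E
```

```text
pics
{'t': 0.0, 'joints': array([-1.26858671e+00,  4.91567976e-01,  1.55943217e+00, -1.75991674e-06,
        1.09173764e+00, -1.05584606e-01]), 'qvel': array([-0.00059818,  0.00068651, -0.00119048,  0.00207502, -0.00130383,
       -0.00042364]), 'tau': array([-1.20783579e-04, -6.12645078e+01, -2.58183450e+01,  6.93712919e-02,
        4.82155848e-02, -1.51676049e-04]), 'eef_pos': array([ 247.82442219, -573.50901489,  222.06247631]), 'tcp_rot': array([-3.14045373e+00, -1.19131748e-04,  4.07794964e-01]), 'ft_force': array([0.2347365 , 0.16178037, 0.35635176]), 'moment': array([0.00865796, 0.00939275, 0.00786437]), 'grip_force': 0.0, 'opening': 0.9979215481478549} 8.0
scene [[437.23534406   0.         324.57424252]
 [  0.         437.23534406 245.35842473]
 [  0.           0.           1.        ]] [[-0.22653144  0.97388714  0.01507786]
 [ 0.6717165   0.16741748 -0.7216428 ]
 [-0.70532294 -0.15334674 -0.69210139]] [ 101.12038267 -320.48153288 1405.92073223]
top [[530.57717829   0.         321.88164482]
 [  0.         530.57717829 238.39753307]
 [  0.           0.           1.        ]] [[-0.00757684 -0.99993723 -0.0082544 ]
 [-0.9989385   0.00794383 -0.04537367]
 [ 0.04543639  0.00790185 -0.99893598]] [  57.37816114  549.83123834 1110.41758743]
```

View pics/top0.png

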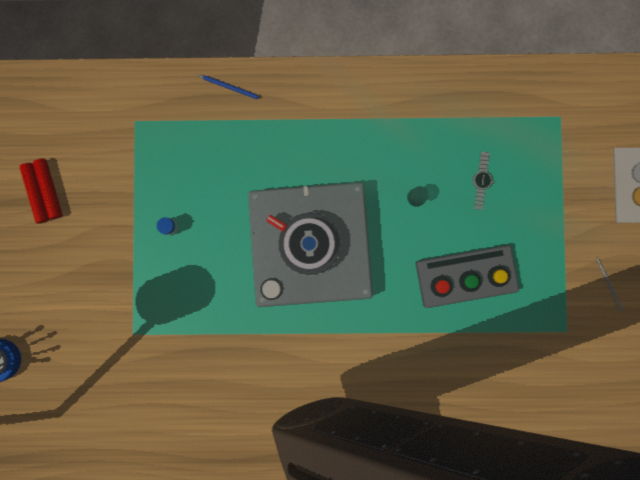

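View pics/scene0.png

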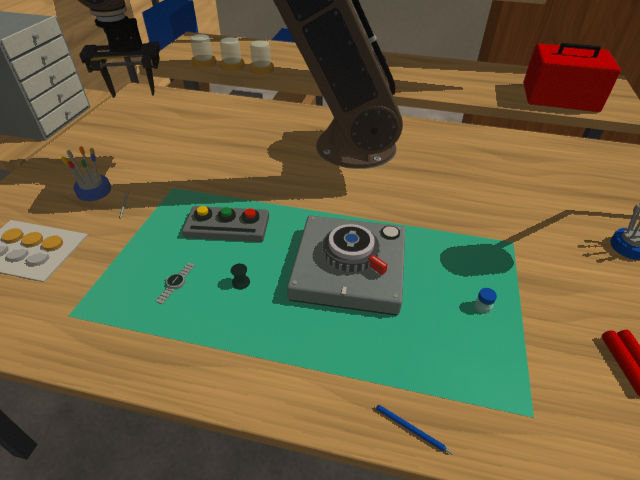

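The top view shows the tester centred at about (309,243), with the handle at (275,222) and the lock mark at (306,190). The keys are red (442,287), green (471,281) and yellow (501,276). The scene view shows the same layout, with the handle at (377,265) and the mark at (344,290). Next I'll measure these from both views.

```bash
cat > h.py <<'E'
import numpy as np, cv2
from cell import env
def blob(im,lo,hi,roi):
    x0,y0,x1,y1=roi; hsv=cv2.cvtColor(im,cv2.COLOR_RGB2HSV)[y0:y1,x0:x1]
    m=cv2.inRange(hsv,lo,hi)
    if lo[0]==0 and hi[0]==8: m|=cv2.inRange(hsv,(172,lo[1],lo[2]),(180,255,255))
    n,l,s,c=cv2.connectedComponentsWithStats(m); i=1+np.argmax(s[1:,4])
    ys,xs=np.where(l==i); return c[i]+[x0,y0],s[i,4],np.c_[xs+x0,ys+y0]
def ray(c,p):
    d=c["R"].T@np.linalg.solve(c["K"],[p[0],p[1],1]); return -c["R"].T@c["t"],d/np.linalg.norm(d)
def plane(c,p,z):
    o,d=ray(c,p); return o+d*(z-o[2])/d[2]
def tri(a,b):
    (o,d),(q,e)=a,b; s=np.linalg.lstsq(np.c_[d,-e],q-o,rcond=None)[0]
    A,B=o+s[0]*d,q+s[1]*e; return (A+B)/2,np.linalg.norm(A-B)
RED=((0,120,70),(8,255,255));GRN=((45,100,30),(85,255,255));YEL=((20,150,90),(35,255,255));WHT=((0,0,165),(180,45,255))
E
python3 - <<'E'
from h import *
np.set_printoptions(precision=1,suppress=True)
T=env.read_camera("top");S=env.read_camera("scene")
cv2.imwrite("pics/crop.png",np.vstack([cv2.resize(T["color"][170:310,240:385],None,fx=4,fy=4)[:300*2,:580]])[:,:,::-1])
for n,col,rt,rs,z in [("handle",RED,(255,205,295,240),(360,245,395,280),80),("red",RED,(425,270,460,302),(238,202,262,226),48),
  ("yellow",YEL,(485,260,520,292),(192,200,214,222),48),("green",((40,60,30),(90,255,255)),(460,270,482,292),(218,206,236,220),48),
  ("mark",WHT,(298,180,314,198),(335,282,354,298),50)]:
    try:
        a,na,pa=blob(T["color"],*col,rt); b,nb,pb=blob(S["color"],*col,rs)
        print(n,a,na,b,nb,"tri",*tri(ray(T,a),ray(S,b)),"planeT",plane(T,a,z)[:2],"planeS",plane(S,b,z)[:2])
    except Exception as e: print(n,e, T["color"][190,306],S["color"][290,344])
E
```

```text
handle [276.7 223. ] 126 [377.4 264.7] 213 tri [579.3 143.9  71.6] 1.3521651346805315 planeT [578.7 142.5] planeS [587.3 144.9]
red [442.  286.4] 164 [249.8 212.9] 89 tri [ 448.3 -192.3   41. ] 1.0692794181780636 planeT [ 448.8 -191.3] planeS [ 456.1 -188.1]
yellow [500.  276.1] 159 [202.  210.1] 86 tri [ 468.5 -311.1   42.1] 0.9515339030629248 planeT [ 468.8 -309.6] planeS [ 475.  -306.4]
green [471.2 280.9] 208 [225.6 210.7] 141 tri [ 459.3 -251.3   44.8] 0.7215587144881525 planeT [ 459.5 -250.8] planeS [ 462.8 -249. ]
mark attempt to get argmax of an empty sequence [142 139 129] [171 164 147]
```

View pics/crop.png

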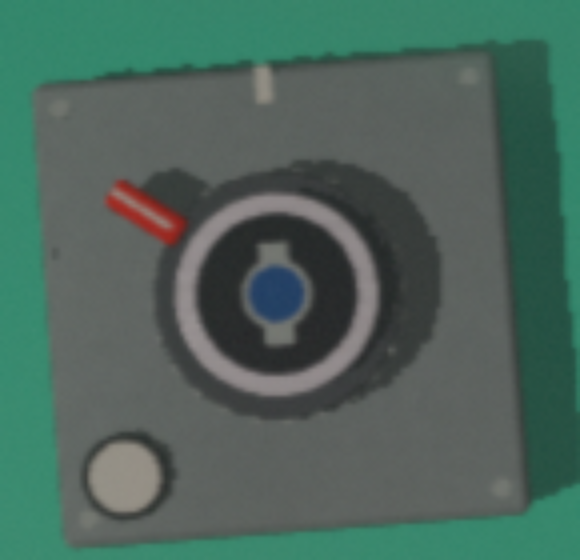

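The crop shows the chamber's light annulus centred at crop (277,294), which is image (309,243.5). The handle line runs from crop (112,190) to (178,233), and the mark is at crop (264,84), or image (306,191).

```bash
cat > ring.py <<'E'
from h import *
def mark(T):
    g=cv2.cvtColor(T["color"],cv2.COLOR_RGB2GRAY)[184:198,300:312].astype(float)
    w=np.clip(g-g.min()-0.5*(g.max()-g.min()),0,None); y,x=np.mgrid[184:198,300:312]
    return np.array([(w*x).sum(),(w*y).sum()])/w.sum()
def axis(T,S):
    a,n,_=blob(T["color"],(100,90,40),(125,255,255),(295,230,325,258)); b,m,_=blob(S["color"],(95,70,40),(125,255,255),(338,228,366,252))
    return a,b,n,m
E
python3 - <<'E'
from ring import *
np.set_printoptions(precision=1,suppress=True)
T=env.read_camera("top");S=env.read_camera("scene")
a,b,n,m=axis(T,S); print("dot",a,b,n,m,tri(ray(T,a),ray(S,b)))
# annulus ellipse
hs=cv2.cvtColor(T["color"],cv2.COLOR_RGB2HSV); k=cv2.inRange(hs[205:285,270:350],(0,0,125),(180,60,255))
c=max(cv2.findContours(k,cv2.RETR_EXTERNAL,2)[0],key=cv2.contourArea); e=cv2.fitEllipse(c); print("ann",e); p=np.array(e[0])+[270,205]
A=plane(T,p,99);print("axis@99",A)
# housing outline top face: grey (low saturation) vs mat
k=cv2.inRange(hs[170:320,235:395],(0,0,60),(180,50,255)); c=max(cv2.findContours(k,cv2.RETR_EXTERNAL,2)[0],key=cv2.contourArea); r=cv2.minAreaRect(c); print("housing",r,plane(T,np.array(r[0])+[235,170],50))
mk=mark(T); M=plane(T,mk,50); print("mark",mk,M,"dist",np.hypot(*(M-A)[:2]),"yaw",np.degrees(np.arctan2(*(M-A)[1::-1])))
h,n,pts=blob(T["color"],*RED,(255,205,295,240)); H=plane(T,h,86); print("handle",H,np.hypot(*(H-A)[:2]),np.degrees(np.arctan2(*(H-A)[1::-1])))
g=cv2.imread
E
```

```text
dot [308.8 243. ] [351.1 237.6] 142 90 (array([537.6,  78.4,  97.9]), np.float64(0.7454968520523942))
ann ((38.41885757446289, 38.234500885009766), (48.768157958984375, 49.14029312133789), 54.3106575012207)
axis@99 [537.1  78.8  99. ]
housing ((74.5323486328125, 73.92058563232422), (116.34857940673828, 116.11849212646484), 85.60128784179688) [537.5  78.2  50. ]
mark [305.4 190.7] [646.9  86.   50. ] dist 110.09125846395804 yaw 3.726168186807224
handle [578.3 141.8  86. ] 75.28523926687359 56.830635174955724
```

The points agree with the stated sizes:

| Check | Measured | Expected |
|---|---|---|
| Axis position | (537.4, 78.5) | – |
| Mark distance from axis | 110 mm | 110 mm |
| Mark angle | about 4° | – |
| Handle angle | about 57° | – |
| Red-to-yellow key spacing | 120 mm | 120 mm |

I'll shut the gripper and travel at height.

Request:
carry_out([
  [16,-16,0,0,1],
  [32,-31.5,0,0,1],
  [32,-31.5,0,0,1],
  [32,-31.5,0,0,1],
  [32,-31.5,0,0,1],
  [32,-31.5,0,0,1],
  [32,-31.5,0,0,1],
  [32,-31.5,0,0,1],
  [32,-31.5,0,0,1],
  [32,-31.5,0,0,1],
  [32,-31.5,0,0,1],
  [32,-31.5,0,0,1],
])

```text
t: 1.5
eef_pos: [442.3, -93.3, 222.9]
tcp_rot: [3.141, -0.0, 0.408]
ft_force: [0.7, -0.2, -0.2]
opening: 0.049
grip_force: 0.0
```

Request:
carry_out([
  [32,-31.5,0,0,1],
  [32,-31.5,0,0,1],
  [32,-31.5,0,0,1],
  [32,-31.5,0,0,1],
  [32,-31.5,0,0,1],
  [32,-31.5,0,0,1],
  [16,-16,0,0,1],
  [0,0,0,-8,1],
  [0,0,0,-8,1],
  [0,0,0,-8,1],
  [0,0,0,-8,1],
  [0,0,0,0,1],
])

```text
t: 2.7
eef_pos: [551.5, 175.7, 222.5]
tcp_rot: [-3.142, 0.0, 0.969]
ft_force: [0.1, -0.8, -0.2]
opening: 0.004
grip_force: 0.0
```

```bash
python3 - <<'E'
from h import *
s=env.state(); c=env.read_camera("wrist"); print(c["K"],c["hand_eye"],s["eef_pos"],s["tcp_rot"])
cv2.imwrite("pics/w1.png",c["color"][:,:,::-1])
E
```

```text
[[371.64829954   0.         321.06434606]
 [  0.         371.64829954 239.30396608]
 [  0.           0.           1.        ]] [[ 1.57082858e-04 -9.71883745e-01 -2.35461170e-01  6.66133316e+01]
 [ 9.99999631e-01 -4.62076001e-05  8.57853615e-04 -1.41682304e+00]
 [-8.44614080e-04 -2.35461217e-01  9.71883379e-01 -1.62164353e+02]
 [ 0.00000000e+00  0.00000000e+00  0.00000000e+00  1.00000000e+00]] [551.54395463 175.67566451 222.5439061 ] [-3.14157710e+00  1.70805054e-04  9.68509560e-01]
```

View pics/w1.png

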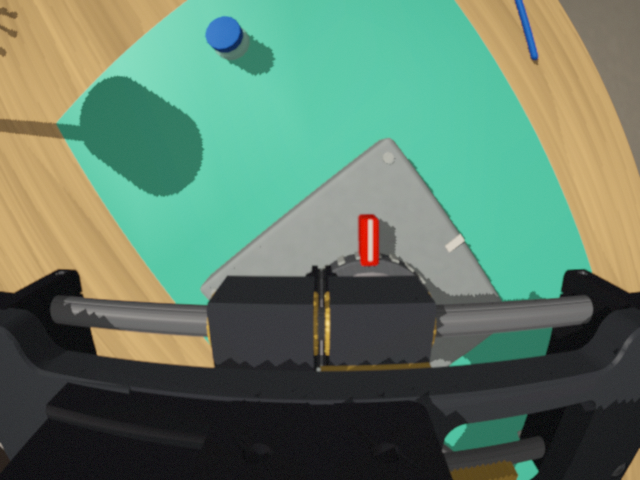

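The wrist view shows the red handle at (369,240), with its white line from (370,219) to (371,262). The lock mark is at (455,243), and the shut fingers sit at about (322,320). I'll compute the handle and mark angles from this view.

```bash
cat >> h.py <<'E'
from scipy.spatial.transform import Rotation as Ro
def wray(c,s,p):
    v=(np.array(p)-[c["K"][0,2],c["K"][1,2]])/c["K"][0,0]; r=np.hypot(*v)
    d=np.r_[np.sin(r)*v/r,np.cos(r)]; R=Ro.from_euler("xyz",s["tcp_rot"]).as_matrix(); H=c["hand_eye"]
    return R@H[:3,3]+s["eef_pos"],R@H[:3,:3]@d
def wplane(c,s,p,z):
    o,d=wray(c,s,p); return o+d*(z-o[2])/d[2]
A=np.array([537.4,78.5])
def ang(P): return np.degrees(np.arctan2(P[1]-A[1],P[0]-A[0]))
E
python3 - <<'E'
from h import *
np.set_printoptions(precision=1,suppress=True)
T=env.read_camera("top");s=env.state();c=env.read_camera("wrist"); im=c["color"]
b,n,pts=blob(im,*RED,(340,200,400,280)); 
x,y,w,h=cv2.boundingRect(pts.astype(np.int32))
hsv=cv2.cvtColor(im,cv2.COLOR_RGB2HSV)
def white(roi,v):
    x0,y0,x1,y1=roi; m=cv2.inRange(hsv[y0:y1,x0:x1],(0,0,v),(180,90,255)); n,l,st,ce=cv2.connectedComponentsWithStats(m); i=1+np.argmax(st[1:,4]); yy,xx=np.where(l==i); return np.c_[xx+x0,yy+y0]
L=white((x+3,y+3,x+w-3,y+h-3),170); P=np.array([wplane(c,s,p,86)[:2] for p in L]); m=P.mean(0)
v=np.linalg.svd(P-m)[2][0]; v*=np.sign(v@(m-A))
print("line",len(L),m,"r",np.hypot(*(m-A)),"ang",ang(m),"dir",np.degrees(np.arctan2(v[1],v[0])),"lens",np.sort(np.hypot(*(P-A).T))[[0,-1]])
R=np.array([wplane(c,s,p,86)[:2] for p in pts])-A; nn=np.array([-v[1],v[0]]); print("red width",np.percentile(R@nn,[2,98]),"radial",np.percentile(R@v,[1,99]))
K=white((438,228,475,258),180); P=np.array([wplane(c,s,p,50)[:2] for p in K]); m=P.mean(0); v=np.linalg.svd(P-m)[2][0];v*=np.sign(v@(m-A))
print("mark",len(K),m,"r",np.hypot(*(m-A)),"ang",ang(m),"dir",np.degrees(np.arctan2(v[1],v[0])))
hw,_,_=blob(im,*RED,(340,200,400,280));ht,_,_=blob(T["color"],*RED,(255,205,295,240)); print("handle tri",tri(ray(T,ht),wray(c,s,hw)))
E
```

```text
line 167 [580.4 148.4] r 82.02586730227026 ang 58.38626787976872 dir 57.00736556840426 lens [64.1 99.3]
red width [-5.2 11.2] radial [ 59.7 103.5]
mark 152 [646.8  88.2] r 109.8617510791249 ang 5.06837573469448 dir 3.330261502569968
handle tri (array([577.7, 137.6,  42.8]), np.float64(0.8547710153200073))
```

Handle and mark are 53–54° apart in every measurement. I'll descend beside the handle with about 20 mm of clearance.

Request:
carry_out([
  [-3,0,30,-1.5,1],
  [0,0,30,0,1],
  [0,0,30,0,1],
  [0,0,30,0,1],
  [0,0,20,0,1],
  [0,0,8,0,1],
  [0,0,0,0,1],
  [0,0,0,0,1],
])

```text
t: 3.65
eef_pos: [550.4, 173.2, 75.5]
tcp_rot: [3.141, -0.001, 0.992]
ft_force: [-0.5, 0.0, 0.7]
opening: 0.002
grip_force: 0.0
```

Request:
carry_out([
  [0,3,0,0,1],
  [0,3,0,0,1],
  [0,3,0,0,1],
  [0,3,0,0,1],
  [0,3,0,0,1],
  [0,2,0,0,1],
  [0,0,0,0,1],
])

```text
t: 4.35
eef_pos: [564.3, 163.7, 74.5]
tcp_rot: [3.142, 0.0, 0.992]
ft_force: [0.5, 2.0, -0.3]
opening: 0.002
grip_force: 0.0
```

Request:
carry_out([
  [0,3,0,0,1],
  [0.6,3,0,2,1],
  [0.6,3,0,2,1],
  [0.6,3,0,2,1],
  [0.6,3,0,2,1],
  [0.6,3,0,2,1],
  [0.6,3,0,2,1],
  [0.6,3,0,2,1],
  [0.6,3,0,2,1],
  [0.6,3,0,2,1],
  [0.6,3,0,2,1],
  [0,0,0,0,1],
])

```text
t: 5.55
eef_pos: [593.0, 147.0, 74.6]
tcp_rot: [-3.141, -0.0, 0.643]
ft_force: [0.6, 2.4, 0.3]
opening: 0.001
grip_force: 0.8
```

```bash
cat > look.py <<'E'
from h import *
np.set_printoptions(precision=1,suppress=True)
def go(name,roiH=None,roiM=None):
    s=env.state(); c=env.read_camera("wrist"); T=env.read_camera("top")
    e=s["eef_pos"][:2]-A; y=s["tcp_rot"][2]; u=np.array([np.cos(y),np.sin(y)])
    print("t",s["t"],"yaw",np.degrees(y),"radial",e@u,"n",e@[-u[1],u[0]],"F",s["ft_force"])
    cv2.imwrite(f"pics/{name}.png",np.hstack([cv2.resize(c["color"],(400,300)),cv2.resize(T["color"][170:310,240:400],(400,350))[:300]])[:,:,::-1])
import sys; go(sys.argv[1])
E
python3 look.py p1
```

```text
t 5.55 yaw 36.82897881986509 radial 85.52870269306278 n 21.467987143552776 F [0.6 2.4 0.3]
```

View pics/p1.png

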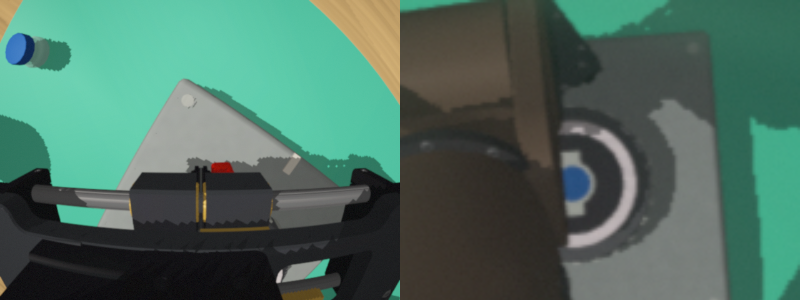

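The left half of the picture shows the red handle's tip at (222,167), just clockwise of the fingers. In the right half the arm hides the handle from the top camera. I'll measure the handle's angle by wrist and scene instead.

```bash
cat > hang.py <<'E'
from h import *
np.set_printoptions(precision=1,suppress=True)
s=env.state();c=env.read_camera("wrist");S=env.read_camera("scene")
y=s["tcp_rot"][2]; u=np.array([np.cos(y),np.sin(y)]); e=s["eef_pos"][:2]-A; print("yaw",np.degrees(y),"rad",e@u,"n",e@[-u[1],u[0]])
# wrist: red pts on top plane, relative to mark axis
try:
    b,n,pts=blob(c["color"],*RED,(320,150,420,275)); P=np.array([wplane(c,s,p,86)[:2] for p in pts])-A
    r=np.hypot(*P.T); a=np.degrees(np.arctan2(P[:,1],P[:,0])); k=(r>80)&(r<97)
    print("wrist",n,"r",np.percentile(r,[2,98]),"ang of edges",np.percentile(a[k],[2,98]),"mid",np.percentile(a[k],[2,98]).mean())
except Exception as ex: print("wrist none",ex)
b,n,pts=blob(S["color"],*RED,(325,225,400,300)); P=plane(S,b,78)[:2]; print("scene",b,n,P,"ang",ang(P),"r",np.hypot(*(P-A)))
im=S["color"][200:310,290:410]; cv2.imwrite("pics/s_crop.png",cv2.resize(im,None,fx=5,fy=5)[:,:,::-1])
E
python3 hang.py
```

```text
yaw 36.92730218121636 rad 85.27507490253146 n 21.303377554416095
wrist none index -1 is out of bounds for axis 0 with size 0
scene [368.7 269.7] 199 [603.9 129.3] ang 37.39648984049273 r 83.71259244250564
```

View pics/s_crop.png

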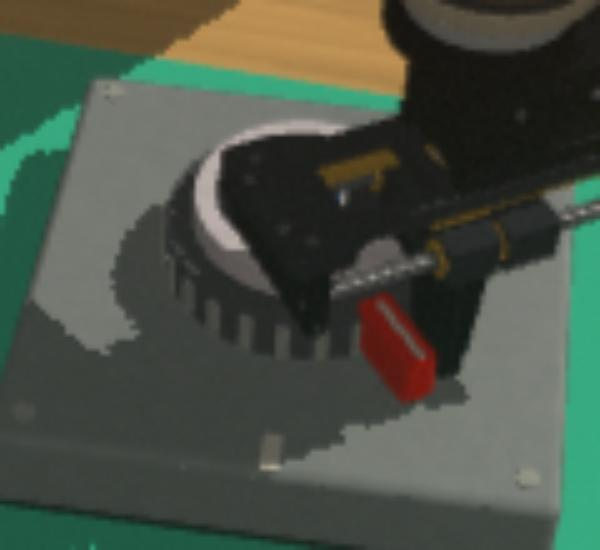

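The crop shows the fingers flat against the handle at crop (400,350), with its line at about 37° and the mark at crop (272,450). The ring is turning. I'll push another 28°, then back off and look.

Request:
carry_out([
  [0.7,3,0,2,1],
  [0.7,3,0,2,1],
  [0.7,3,0,2,1],
  [0.7,3,0,2,1],
  [0.7,3,0,2,1],
  [0.7,3,0,2,1],
  [0.7,3,0,2,1],
  [0.7,3,0,2,1],
  [0.7,3,0,2,1],
  [0.7,3,0,2,1],
  [0.7,3,0,2,1],
  [0.7,3,0,2,1],
])

```text
t: 6.95
eef_pos: [615.4, 118.3, 74.6]
tcp_rot: [-3.141, 0.001, 0.224]
ft_force: [-2.3, 3.5, 1.8]
opening: 0.004
grip_force: 2.1
```

Request:
carry_out([
  [0.7,3,0,2,1],
  [0.7,3,0,2,1],
  [0,0,0,0,1],
  [0,0,0,0,1],
])

```text
t: 7.35
eef_pos: [618.3, 112.4, 74.5]
tcp_rot: [3.141, 0.0, 0.156]
ft_force: [-1.4, 0.3, -0.3]
opening: 0.006
grip_force: 0.5
```

```bash
python3 hang.py
```

```text
yaw 8.937668456653832 rad 85.15824993212445 n 20.95095034929856
wrist none index -1 is out of bounds for axis 0 with size 0
scene [350.6 272.2] 151 [619.6  94.2] ang 10.781791685812266 r 83.70458467431563
```

View pics/s_crop.png

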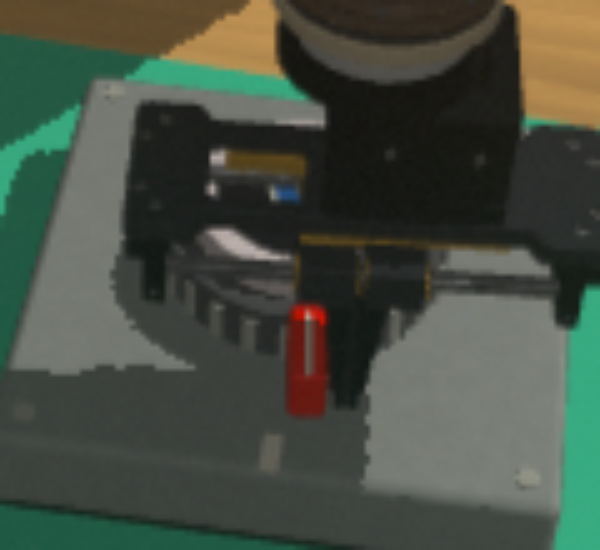

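The crop shows the handle's line at crop (308,340) and the mark at (271,452). The handle is at about 9–10° and needs roughly 5° more. I'll push 4° slowly, back off and lift for a clean wrist look.

Request:
carry_out([
  [0.4,1.5,0,1,1],
  [0.4,1.5,0,1,1],
  [0.4,1.5,0,1,1],
  [0.4,1.5,0,1,1],
  [0,0,0,0,1],
  [0,0,0,0,1],
  [0,-4,0,0,1],
  [0,-15,0,0,1],
  [0,0,-30,0,1],
  [0,0,-40,0,1],
  [0,0,-40,0,1],
  [0,0,-40,0,1],
])

```text
t: 8.65
eef_pos: [619.1, 126.7, 226.4]
tcp_rot: [3.141, -0.001, 0.086]
ft_force: [1.4, -0.1, -0.7]
opening: 0.003
grip_force: 0.0
```

Request:
carry_out([
  [0,0,0,0,1],
  [0,0,0,0,1],
  [0,0,0,0,1],
])

```text
t: 8.95
eef_pos: [618.7, 126.2, 223.6]
tcp_rot: [3.141, 0.001, 0.085]
ft_force: [-0.3, -1.0, 0.2]
opening: 0.006
grip_force: 0.0
```

```bash
cat > fin.py <<'E'
from h import *
np.set_printoptions(precision=1,suppress=True)
s=env.state();c=env.read_camera("wrist");im=c["color"];cv2.imwrite("pics/w3.png",im[:,:,::-1]);hsv=cv2.cvtColor(im,cv2.COLOR_RGB2HSV)
h,n,pts=blob(im,*RED,(300,120,480,275)); x,y,w,hh=cv2.boundingRect(pts.astype(np.int32)); print("red bbox",x,y,w,hh,n)
def line(roi,v,z):
    x0,y0,x1,y1=roi; m=cv2.inRange(hsv[y0:y1,x0:x1],(0,0,v),(180,90,255)); n,l,st,ce=cv2.connectedComponentsWithStats(m); i=1+np.argmax(st[1:,4]); yy,xx=np.where(l==i)
    P=np.array([wplane(c,s,p,z)[:2] for p in np.c_[xx+x0,yy+y0]]); m=P.mean(0); d=np.linalg.svd(P-m)[2][0]; d*=np.sign(d@(m-A))
    print("px",xx.mean()+x0,yy.mean()+y0,len(P),"pos",m,"r",np.hypot(*(m-A)),"ang",ang(m),"dir",np.degrees(np.arctan2(d[1],d[0])))
    return m,d
hm,hd=line((x+3,y+3,x+w-3,y+hh-3),150,86)
import sys
if len(sys.argv)>1:
    mm,md=line(tuple(map(int,sys.argv[1:5])),150,50); nn=np.array([-hd[1],hd[0]]); v=(mm-hm); print("line->mark dir",np.degrees(np.arctan2(v[1],v[0])))
E
python3 fin.py
```

```text
red bbox 353 211 22 53 829
px 364.5060975609756 236.75 164 pos [616.4  91.1] r 80.02796249120931 ang 9.050474832478875 dir 6.5702489774080615
```

View pics/w3.png

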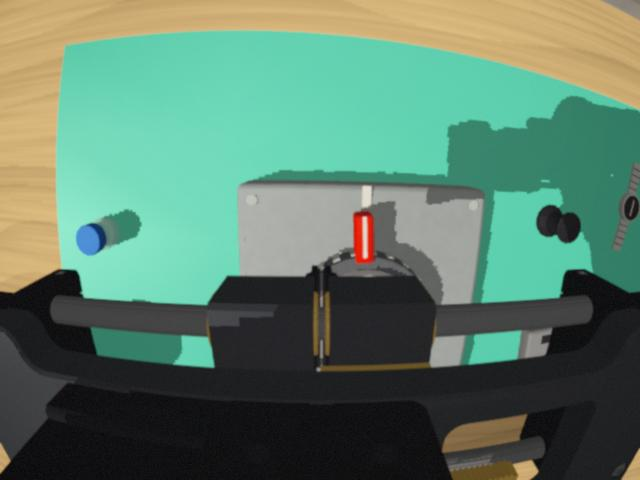

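The wrist view shows the handle's line at (364.5,237) and the mark at (367,195), so only a small angle is left.

```bash
python3 fin.py 355 184 380 208; python3 - <<'E'
from h import *
T=env.read_camera("top");S=env.read_camera("scene")
b,n,p=blob(S["color"],*RED,(325,225,400,300));print(b,n,plane(S,b,78),ang(plane(S,b,78)))
E
```

```text
red bbox 353 211 22 53 840
px 364.5 236.5 164 pos [616.6  91. ] r 80.2156484014301 ang 8.97541959644265 dir 6.460008564034877
px 365.88791208791207 196.34065934065933 455 pos [646.2  88.7] r 109.23318976419215 ang 5.361765050947791 dir -69.4798550456115
line->mark dir -4.468956416996252
[348.23717949 271.79487179] 156 [619.78443021  89.20107581  78.        ] 7.400825160181148
```

```bash
sed -i 's/line(tuple(map(int,sys.argv\[1:5\])),150,50)/line(tuple(map(int,sys.argv[1:5])),int(sys.argv[5]),50)/' fin.py; python3 fin.py 359 184 375 208 195;python3 fin.py 359 188 375 208 205; python3 - <<'E'
from h import *
im=cv2.imread("pics/w3.png",0); print(im[186:210:2,358:378])
E
```

```text
red bbox 353 211 21 53 831
px 364.12048192771084 236.8012048192771 166 pos [616.6  91. ] r 80.17206748439759 ang 8.975957383256645 dir 8.170023306920701
px 365.6470588235294 196.0705882352941 170 pos [646.7  88.7] r 109.7292765693807 ang 5.316397890346966 dir 1.1212895614248446
line->mark dir -4.452832189193576
red bbox 353 212 21 52 813
px 364.03550295857985 236.8343195266272 169 pos [616.6  91. ] r 80.19359449057251 ang 8.977599264929987 dir 8.18755199772762
px 365.43918918918916 196.66216216216216 148 pos [646.2  88.7] r 109.26590451192358 ang 5.377017124786611 dir 3.606852591419122
line->mark dir -4.398634416910584
[[125 127 130 150 172 184 186 183 180 179 177 167 147 117  96  93  99 110
  115 114]
 [145 147 153 177 204 217 220 220 220 220 218 216 197 150 109 111 129 138
  141 139]
 [160 161 166 183 204 217 220 220 220 219 220 217 199 154 121 138 152 156
  155 156]
 [169 169 174 190 209 217 220 220 221 220 220 216 197 158 143 155 164 165
  165 166]
 [169 168 173 192 210 218 220 220 220 220 220 216 196 160 154 163 167 167
  168 167]
 [168 169 173 191 210 218 220 220 220 220 220 214 189 153 151 165 166 167
  167 167]
 [169 168 173 191 210 218 220 220 220 221 220 212 180 142 149 164 167 167
  167 167]
 [167 167 172 193 214 220 220 220 219 220 219 212 179 148 155 164 167 166
  168 165]
 [167 165 169 191 215 219 220 220 220 220 219 213 183 162 165 166 166 163
  150 129]
 [166 166 169 192 214 220 220 220 220 218 215 204 168 131 124 128 125 125
  116 102]
 [165 167 174 191 206 212 211 212 207 185 159 143 121 102  96  97  95  97
   97  98]
 [167 165 166 164 159 142 126 120 117 108 102 102 101  99  99  97  98  98
   99  98]]
```

Taking out the wrist camera's common 2 mm bias leaves about 3.1° between the line and the mark. I'll go back down to the same contact pose and push 3° more.

Request:
carry_out([
  [0,0,40,0,1],
  [0,0,40,0,1],
  [0,0,40,0,1],
  [0,0,30,0,1],
  [0,0,0,0,1],
  [0,8,0,0,1],
  [0,6,0,0,1],
  [0,4,0,0,1],
  [0,1,0,0,1],
  [0,0,0,0,1],
])

```text
t: 10.25
eef_pos: [621.3, 106.6, 75.7]
tcp_rot: [3.142, -0.002, 0.085]
ft_force: [0.1, 1.2, -0.1]
opening: 0.005
grip_force: 0.1
```

Request:
carry_out([
  [0.3,1.5,0,1,1],
  [0.3,1.5,0,1,1],
  [0.3,1.5,0,1,1],
  [0,0,0,0,1],
  [0,0,0,0,1],
  [0,-4,0,0,1],
  [0,-15,0,0,1],
  [0,0,-30,0,1],
  [0,0,-40,0,1],
  [0,0,-40,0,1],
  [0,0,-40,0,1],
  [0,0,0,0,1],
])

```text
t: 11.45
eef_pos: [622.9, 122.5, 229.9]
tcp_rot: [-3.141, -0.008, 0.033]
ft_force: [1.2, 0.2, -0.2]
opening: 0.005
grip_force: 0.0
```

Request:
carry_out([
  [0,0,0,0,1],
  [0,0,0,0,1],
])

```text
t: 11.65
eef_pos: [620.8, 121.8, 223.2]
tcp_rot: [3.141, 0.002, 0.033]
ft_force: [-0.2, 0.2, -0.1]
opening: 0.007
grip_force: 0.0
```

```bash
python3 fin.py 340 170 400 205 205; python3 - <<'E'
from h import *
s=env.state();print(s["eef_pos"],np.degrees(s["tcp_rot"]))
im=cv2.imread("pics/w3.png"); cv2.imwrite("pics/w4.png",cv2.resize(im[170:280,310:430],None,fx=5,fy=5))
S=env.read_camera("scene");b,n,p=blob(S["color"],*RED,(325,225,400,300));print(b,n,plane(S,b,78),ang(plane(S,b,78)))
E
```

```text
red bbox 353 211 21 53 838
px 364.2546583850932 236.61490683229815 161 pos [616.6  87. ] r 79.6576274256312 ang 6.1562125344297005 dir 4.935134166246349
px 359.92857142857144 195.14285714285714 168 pos [646.9  88.5] r 109.98397691039598 ang 5.231267420929793 dir 4.432981361115749
line->mark dir 2.8041218550293756
[620.80154474 121.6715012  223.0762796 ] [1.79981734e+02 1.50113006e-01 1.88278284e+00]
[346.40993789 271.63975155] 161 [620.26267966  85.4576744   78.        ] 4.799657224958791
```

View pics/w4.png

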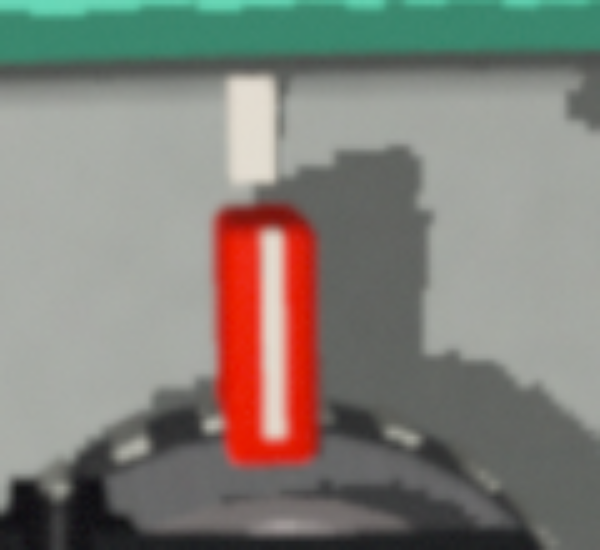

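The crop shows the line at crop (272,330) nearly in line with the mark at crop (252,130), and the tool is off to one side. I'll move the camera over the handle's radial plane so that parallax drops out, and measure again.

Request:
carry_out([
  [0,13,0,0,1],
  [0,14,0,0,1],
  [0,10,0,0,1],
  [0,0,0,0,1],
  [0,0,0,0,1],
  [0,0,0,0,1],
])

```text
t: 12.35
eef_pos: [622.6, 84.5, 224.7]
tcp_rot: [-3.142, -0.0, 0.032]
ft_force: [0.4, -0.1, 0.0]
opening: 0.003
grip_force: 0.0
```

```bash
sed -i 's/(300,120,480,275)/(280,120,480,275)/' fin.py; python3 fin.py 290 165 350 206 205
```

```text
red bbox 310 212 20 52 767
px 319.2909090909091 236.87878787878788 165 pos [617.   87.1] r 80.05139421605587 ang 6.194889476731273 dir 4.102514361848532
px 318.5359477124183 196.15032679738562 153 pos [646.7  88.9] r 109.7865587537359 ang 5.42688590394499 dir 3.212557001516844
line->mark dir 3.3607662722602583
```

Request:
carry_out([
  [0,15,0,0,1],
  [0,20,0,0,1],
  [0,10,0,0,1],
  [0,0,0,0,1],
  [0,0,0,0,1],
  [0,0,0,0,1],
])

```text
t: 13.0
eef_pos: [624.0, 39.9, 224.6]
tcp_rot: [-3.142, -0.0, 0.033]
ft_force: [-0.0, 0.2, -0.1]
opening: 0.004
grip_force: 0.0
```

```bash
sed -i 's/(280,120,480,275)/(200,120,320,275)/' fin.py; python3 fin.py 220 165 300 206 205
```

```text
red bbox 257 212 23 52 841
px 265.9878048780488 237.0 164 pos [616.9  87.2] r 79.93866560958973 ang 6.226282081514329 dir 4.363430831339987
px 269.52830188679246 196.11320754716982 159 pos [646.9  89.2] r 110.05597697708106 ang 5.586875413433387 dir 3.2598816957649834
line->mark dir 3.8905461683328815
```

Line and mark agree within about 0.4° from three camera positions, so the ring is locked. I'll go over to the yellow key.

Request:
carry_out([
  [-10,20,0,0,1],
  [-17,35,0,0,1],
  [-17,35,0,0,1],
  [-17,35,0,0,1],
  [-17,35,0,0,1],
  [-17,35,0,0,1],
  [-17,35,0,0,1],
  [-17,35,0,0,1],
  [-17,35,0,0,1],
  [-17,35,0,0,1],
  [-4,10,0,0,1],
  [0,0,0,0,1],
])

```text
t: 14.25
eef_pos: [468.2, -311.6, 224.6]
tcp_rot: [3.141, -0.0, 0.031]
ft_force: [0.4, -0.6, -0.1]
opening: 0.005
grip_force: 0.0
```

Request:
carry_out([
  [0,0,0,0,1],
  [0,0,0,0,1],
])

```text
t: 14.45
eef_pos: [469.0, -309.5, 224.7]
tcp_rot: [-3.141, -0.0, 0.034]
ft_force: [-0.4, -0.4, 0.5]
opening: 0.002
grip_force: 0.0
```

```bash
python3 - <<'E'
from h import *
np.set_printoptions(precision=1,suppress=True)
s=env.state();c=env.read_camera("wrist");T=env.read_camera("top")
cv2.imwrite("pics/k.png",c["color"][:,:,::-1]); print(s["eef_pos"],np.degrees(s["tcp_rot"]))
G=((55,150,30),(80,255,200))
for n,col in (("y",YEL),("r",RED)):
    b,k,p=blob(c["color"],*col,(100,180,540,272)); print(n,b,k,wplane(c,s,b,48),cv2.boundingRect(p.astype(np.int32)))
# ring still locked, from above
a,_,_=blob(T["color"],*RED,(295,190,325,215)); print("handle top",a,ang(plane(T,a,86)))
E
```

```text
[ 469.  -309.5  224.7] [-180.   -0.    2.]
y [320.2 221. ] 747 [ 469.7 -307.3   48. ] (305, 206, 31, 31)
r [200.  237.4] 679 [ 450.2 -191.2   48. ] (186, 223, 29, 30)
handle top [305.9 205.1] 3.943453649345204
```

View pics/k.png

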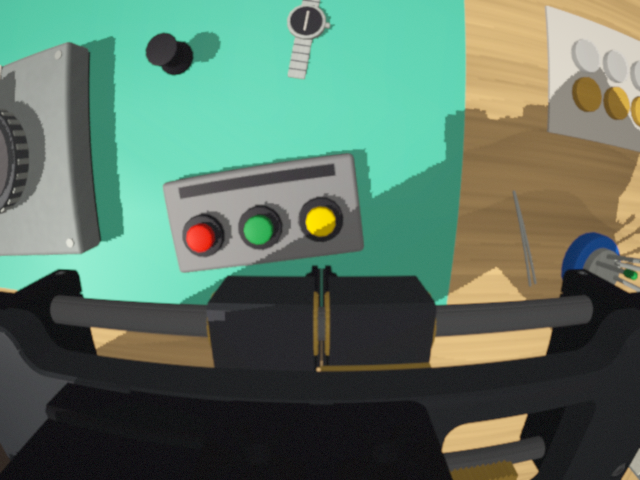

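The view shows the yellow key at (320,221), green at (259,227) and red at (200,237). The TCP is over yellow to within about 1 mm, and the top camera puts the handle at 3.9° (mark 3.7–4.2°). I'll press yellow.

Request:
carry_out([
  [0,0,30,0,1],
  [0,0,40,0,1],
  [0,0,40,0,1],
  [0,0,35,0,1],
  [0,0,15,0,1],
  [0,0,0,0,1],
  [0,0,0,0,1],
  [0,0,2,0,1],
  [0,0,2,0,1],
  [0,0,2,0,1],
  [0,0,2,0,1],
  [0,0,0,0,1],
])

```text
t: 15.75
eef_pos: [468.3, -310.8, 56.5]
tcp_rot: [-3.142, 0.0, 0.032]
ft_force: [-1.6, 1.0, 0.5]
opening: 0.002
grip_force: 0.0
```

Request:
carry_out([
  [0,0,2,0,1],
  [0,0,2,0,1],
  [0,0,2,0,1],
  [0,0,0,0,1],
  [0,0,0,0,1],
])

```text
t: 16.25
eef_pos: [468.5, -310.9, 50.7]
tcp_rot: [3.141, -0.0, 0.033]
ft_force: [-1.1, 0.3, 4.5]
opening: 0.004
grip_force: 2.0
```

Force is rising at the expected height. I'll press on to the bottom stop.

Request:
carry_out([
  [0,0,1,0,1],
  [0,0,1,0,1],
  [0,0,0,0,1],
  [0,0,0,0,1],
])

```text
t: 16.65
eef_pos: [468.5, -311.0, 50.0]
tcp_rot: [3.141, -0.001, 0.033]
ft_force: [-5.4, 2.4, 20.1]
opening: 0.003
grip_force: 10.1
```

The force is 20 N at z = 50.0, so the key is against its bottom stop. I'll release it and move over to green.

Request:
carry_out([
  [0,0,-5,0,1],
  [0,0,-15,0,1],
  [0,0,-20,0,1],
  [0,0,0,0,1],
  [-2,-15,0,0,1],
  [-2,-20,0,0,1],
  [-2,-15,0,0,1],
  [-1,-10,0,0,1],
  [0,0,0,0,1],
  [0,0,0,0,1],
  [0,0,0,0,1],
  [0,0,0,0,1],
])

```text
t: 17.85
eef_pos: [459.5, -251.6, 88.6]
tcp_rot: [3.141, -0.0, 0.032]
ft_force: [-0.6, -0.9, -0.5]
opening: 0.002
grip_force: 0.0
```

```bash
python3 - <<'E'
from h import *
np.set_printoptions(precision=1,suppress=True)
s=env.state();c=env.read_camera("wrist");S=env.read_camera("scene"); print(s["eef_pos"],s["ft_force"])
b,k,p=blob(c["color"],(45,150,30),(75,255,255),(250,120,400,262)); print(b,k,wplane(c,s,b,48),cv2.boundingRect(p.astype(np.int32)))
b,n,p=blob(S["color"],*YEL,(192,195,214,222)); print("yellow scene",b,n)
E
```

```text
[ 459.5 -251.6   88.6] [-0.6 -0.9 -0.5]
[318.1 252.7] 721 [ 467.7 -248.2   48. ] (296, 241, 45, 21)
yellow scene [202.  210.3] 83
```

Yellow is back up, and the TCP is centred on green to about 1 mm. I'll press green.

Request:
carry_out([
  [0,0,10,0,1],
  [0,0,10,0,1],
  [0,0,10,0,1],
  [0,0,2,0,1],
  [0,0,2,0,1],
  [0,0,2,0,1],
  [0,0,2,0,1],
  [0,0,1,0,1],
  [0,0,0,0,1],
  [0,0,0,0,1],
])

```text
t: 18.95
eef_pos: [459.2, -250.9, 50.2]
tcp_rot: [3.142, 0.0, 0.033]
ft_force: [-4.7, 2.9, 10.5]
opening: 0.004
grip_force: 4.8
```

Request:
carry_out([
  [0,0,1,0,1],
  [0,0,0,0,1],
  [0,0,0,0,1],
])

```text
t: 19.25
eef_pos: [459.3, -251.0, 50.0]
tcp_rot: [3.141, -0.0, 0.033]
ft_force: [-6.4, 3.8, 20.9]
opening: 0.002
grip_force: 10.6
```

Green is at its stop too. I'll release, lift clear, then check before handing in.

Request:
carry_out([
  [0,0,-5,0,1],
  [0,0,-15,0,1],
  [0,0,-30,0,1],
  [0,0,-40,0,1],
  [0,0,-40,0,1],
  [0,0,0,0,1],
  [0,0,0,0,1],
  [0,0,0,0,1],
])

```text
t: 20.05
eef_pos: [459.2, -250.9, 177.7]
tcp_rot: [-3.141, 0.001, 0.033]
ft_force: [-0.9, -0.1, 0.2]
opening: 0.003
grip_force: 0.0
```

```bash
python3 - <<'E'
from h import *
np.set_printoptions(precision=1,suppress=True)
s=env.state();c=env.read_camera("wrist");T=env.read_camera("top");S=env.read_camera("scene")
print(s["eef_pos"],s["ft_force"])
for n,col,r in (("y",YEL,(192,195,214,222)),("g",((40,60,30),(90,255,255)),(218,206,236,220)),("r",RED,(238,202,262,226))):
    b,k,_=blob(S["color"],*col,r); print(n,b,k)
a,_,_=blob(T["color"],*RED,(295,190,325,215)); print("handle",a,ang(plane(T,a,86)))
print(env.job_done())
E
```

```text
[ 459.2 -250.9  177.7] [-0.9 -0.1  0.2]
y [202.1 210.4] 86
g [226.  210.5] 136
r [249.8 212.8] 92
handle [305.9 205.1] 3.8958497532854683
the job is handed in; nothing more can be done
None
```

The job is handed in at about 20 s: the ring is locked with its line within about 0.4° of the mark, yellow and then green were pressed to their stops and let up, and nothing else was touched.

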